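# Line up the cover fasteners and hold the cover shut

## Task

Close up the wheel's drive box: turn both quarter-turn fasteners on its cover until each grip bar is in line with the two raised ribs beside it, and only then press the cover down until it is flush with the rim of the box. Press gently, never with more than about 25 N, since the seal is soft. The seal pushes the cover back up, so finish while still holding it down flush, with a little weight on it, so that I can put in the corner screws; leave the scraper, wooden rib, water cup and glaze jar where they are.

Things in the scene. Friction and masses are not known exactly. Their poses are not given: they have to be found in the camera images.
- drive_box: Grey metal drive box fixed to the bench, 150 mm (x) by 240 mm (y) by 70 mm high; origin at the centre of its underside, 6 mm above the bare front of the bench (level with the white board on it), z up; at yaw 0 its vented front looks to the robot (-x). Its open top is a rim 9 mm wide inside which the cover sits on a rubber seal. It stands at a different place and yaw each time.
- rim (a point): Centre of the box's open top, level with the top of the rim, 70 mm above the box's origin.
- cover: Plain aluminium cover plate, 128 mm (x) by 218 mm (y) by 6 mm, in the top of the box; slides only straight up and down. Origin at the centre of its underside, axes as the box's. Carries both fasteners, 130 mm apart, bare plate between. Each has a cross bar below that must drop through a slot in the box: while either is out of line the cover goes down only about 4 mm.
- cover_top (a point): Centre of the cover's top face, midway between the fasteners: bare plate, 10 mm above the rim at the start, level with it when flush. A good place to press.
- cover_slide (a joint): How far the cover has been pressed down, m: 0 = standing 10 mm proud of the rim, 0.010 = flush with the rim. A spring pushes it up: about 3 N of push starts it, 7 N brings it onto the rubber seal at 0.009, 13 N makes it flush, and every 6.5 N more sinks it 1 mm further. It rises again when let go.
- fastener_left (a joint): Angle (rad) of the left quarter-turn fastener's grip bar from the box's x axis, counter-clockwise from above positive. 0 = in line with the two raised ribs beside it and with the slot beneath, which forgives about 0.15. Travel -1.6 to 1.6; starts 0.7 to 1.4 counter-clockwise, so it has to go clockwise. Friction (0.04 N m) keeps it where it is left.
- fastener_left_grip (a point): Middle of the grip bar of the left fastener (box y = +65 mm): on its turning axis, 16.5 mm above the cover's top face. Steel bar 36 mm long (this point's x axis), 12 mm wide (grip across this), reaching from 4 to 29 mm above the cover, on a round collar 32 mm across and 4 mm thick. z up.
- fastener_right (a joint): Angle (rad) of the right quarter-turn fastener's grip bar from the box's x axis, counter-clockwise from above positive. 0 = in line with the two raised ribs beside it and with the slot beneath, which forgives about 0.15. Travel -1.6 to 1.6; starts 0.7 to 1.4 clockwise (negative), so it has to go counter-clockwise. Friction (0.04 N m) keeps it where it is left.
- fastener_right_grip (a point): Middle of the grip bar of the right fastener (box y = -65 mm): on its turning axis, 16.5 mm above the cover's top face. Steel bar 36 mm long (this point's x axis), 12 mm wide (grip across this), reaching from 4 to 29 mm above the cover, on a round collar 32 mm across and 4 mm thick. z up.
- scraper: Bystander: steel scraper with a wooden handle, 168 x 56 x 19 mm, lying to the right of the box; origin at the centre of its underside.
- wood_rib: Bystander: flat oval wooden rib, 43 x 100 x 8 mm, lying beyond and to the right of the box; origin at the centre of its underside.
- water_cup: Bystander: small grey-green cup, 75 mm across, 48 mm high, on the near left; origin at the centre of its underside.
- glaze_jar: Bystander: clear jar with a yellow lid, 70 mm across, 86 mm high, on the far left; origin at the centre of its underside.

How it is judged:
By the outcome, as a careful person would: the job done as asked, in the order asked, and still so for the second after the job is handed in, while the arm keeps its last pose, push and grip.
It also fails if it takes over 54 s, if anything falls off the work surface, if the arm or the gripper's body presses on something with over 40 N, if the wrist force passes 120 N, or if a joint passes its speed limit or range.

## Robot

A 7-joint arm with a two-finger parallel gripper is mounted at the origin on a cart in front of the work surface, level with it; the furniture and walls round the work are solid. World frame = base frame: x ahead of the robot, y to its left, z up, the work surface at z = 0. Lengths are in m, angles in degrees, forces in N, time in s.
With the tool pointing down it reaches from about 0.35 to 0.775 m from the base axis. Payload 3.1 kg.
Tool frame: the origin (TCP) lies on the centre line of the jaws, within the pads' length; the fingertips stand 17 mm ahead of it and the grasp point (between the pads) lies 2 mm behind it (robot.tip_reach is the distance from the TCP to the fingertips, in m); z points along the fingers, y is the line along which they close (so a half turn about z gives the same grasp; the last joint's range is limited). The gripper opens to 85 mm and grips with 20 to 120 N. Pads are 22 mm wide; open, the fingers measure 114 mm over their backs; the gripper's body (76 mm by 85 mm) begins 54 mm behind the grasp point. The pads swing forward as they close: fully open they stand 13 mm farther back than shut.
Start: joints at [-76.874, 17.813, 0.802, 86.603, -0.252, 75.585, -1.558], TCP at [0.147, 0.53, 0.248] pointing down, gripper open.
Joint ranges: [-154.91, 154.91], [-16.99, 109.72], [-72.82, 74.43], [7.12, 147.25], [-82.49, 262.49], [11.32, 116.49], [-174.64, 174.64]. Speed limits (degrees/s): [159.86, 159.86, 180, 180, 180, 180, 180].

## Interface

Orientations are given as [roll, pitch, yaw] about the fixed x, y, z axes, in that order (R = Rz(yaw) Ry(pitch) Rx(roll)).
In Python, from station import robot, fingers, vision, workorder, recognise gives the robot as it stands. Calls block until the motion is done:
- robot.move_to(position, orientation): joint-space move of the TCP to a pose.
- robot.line_to(position, orientation=None, velocity=0.15, f_stop=None): straight line of the TCP; orientation=None keeps the orientation; velocity is the mean speed in m/s. With f_stop (N) it stops when the force on the tool has changed by that much, and returns True; else False.
- robot.move_j(angles): joint-space move.
- fingers.gripper_to(opening, force=None): opening from 0.0 (shut) to 1.0 (fully open); force is the grip in N (None keeps the last); returns when the fingers have stopped.
- robot.pause(seconds).
- robot.inverse_kinematics(position, orientation): joint angles nearest the present ones, or None.
- vision.grab_frame(name): name is "side" or "top" or "wrist"; returns the picture (400x640x3 uint8, red, green, blue); there is no depth.
- vision.calibration(name): a dict with "mtx" (3x3 intrinsics, pixels), "k1" (the pictures are not rectified: a ray, as slopes to the right and down, at radius r is drawn at 1 + k1 r^2 times it, then the intrinsics apply), "extrinsics" (4x4, takes a point from world to camera coordinates); the wrist camera has in their place "T_tool_cam" (4x4, takes a point from camera to tool coordinates, whose origin is the TCP and whose axes are the flange's). Camera axes: x right, y up, looking along -z (the intrinsics and any distortion apply to the point x, -y, -z); pixel columns grow to the right and rows downward; lengths in m; the calibration is good to about 2 mm. A picture is of the moment at which its call begins: read the wrist's pose just before it. calibration takes no time and is no camera call.
A pose or a line that the arm cannot do raises robot.PlanningError and nothing moves.
- workorder.close_job(): hands the job in; it is judged then, once.
Trained networks look in the newest picture that a camera, given by its name, has taken for a name from the list of things; names that differ only in an ending like _2 or _b are one class to them, and where a whole thing is asked for, a point or a joint stands for the part that bears it (a point fixed in the world has none). Each returns a list of dicts, best first, with "p" (0 to 1); they miss things now and then, are a little off and sometimes report something else, mostly with a low value. They report only what shows in the picture. A call takes as long as a camera call.
- recognise(label, camera): "rect" ([centre column, centre row, width, height] in pixels, round what is visible of it).
Readings, each from a call of its own:
- robot.current_time_s(): time.
- robot.current_joint_positions(): joint angles.
- robot.current_dq(): joint speeds.
- robot.current_joint_torque(): joint torques, N m.
- robot.current_tool_pos(): TCP position.
- robot.current_eef_rot(): TCP orientation.
- robot.current_contact_force(): force on the tool from outside, world axes, zero at the start.
- robot.current_torque(): the same for the moment, N m.
- robot.current_finger_gap(): opening from 0.0 (shut) to 1.0 (fully open).
- robot.current_gripper_force(): force on a finger pad.
Only numpy, scipy, OpenCV 4.12 (cv2) and the standard library are available. Lean on these libraries where they do the work, as an engineer would, in place of code of your own. Each camera call takes 0.05 s, during which the arm holds its last target. There are 200 camera calls.

## Working session

There is one attempt and no reset: what is moved stays moved. The work goes in short steps, each a Python script; the robot and the scene stay as the last script left them, time stands still between calls to the robot, and variables do not carry over. Pictures are saved under pics/ and viewed, at most 10 in all, crops included, and the job is handed in when it is done.

```bash
mkdir -p pics; python3 - <<'E'
from station import robot, fingers, vision, workorder, recognise
import cv2,numpy as np
for c in ["top","side"]:
    im=vision.grab_frame(c); cv2.imwrite(f"pics/{c}0.png",im[:,:,::-1])
    for l in ["drive_box","cover","fastener_left","fastener_right"]:
        print(c,l,[(np.round(d["rect"]).tolist(),round(d["p"],2)) for d in recognise(l,c)][:3])
    print(vision.calibration(c))
print(vision.calibration("wrist"))
print(robot.current_time_s(),robot.current_eef_rot())
E
```

```text
top drive_box [([289.0, 184.0, 113.0, 74.0], 0.98)]
top cover [([288.0, 181.0, 103.0, 59.0], 0.61)]
top fastener_left [([259.0, 181.0, 18.0, 15.0], 0.68)]
top fastener_right []
{'mtx': array([[492.05854078,   0.        , 311.78195701],
       [  0.        , 492.05854078, 194.0796129 ],
       [  0.        ,   0.        ,   1.        ]]), 'k1': 0.046327365163582206, 'extrinsics': array([[-0.01510581, -0.9998559 , -0.0077461 , -0.00523966],
       [ 0.98617982, -0.01617661,  0.16488684, -0.53925222],
       [-0.16498839, -0.0051483 ,  0.98628207, -1.06173339],
       [ 0.        ,  0.        ,  0.        ,  1.        ]])}
side drive_box [([297.0, 242.0, 107.0, 101.0], 0.8)]
side cover [([296.0, 222.0, 87.0, 63.0], 0.58), ([202.0, 276.0, 50.0, 62.0], 0.45), ([281.0, 192.0, 20.0, 13.0], 0.19)]
side fastener_left [([291.0, 225.0, 15.0, 21.0], 0.8)]
side fastener_right [([308.0, 200.0, 14.0, 16.0], 0.44)]
{'mtx': array([[388.95782891,   0.        , 316.64676283],
       [  0.        , 388.95782891, 201.26097045],
       [  0.        ,   0.        ,   1.        ]]), 'k1': -0.066821008943099
[... 162 characters left out ...]
88841715,  0.41356354, -0.7551197 ],
       [ 0.        ,  0.        ,  0.        ,  1.        ]])}
{'mtx': array([[344.43218564,   0.        , 318.16344323],
       [  0.        , 344.43218564, 200.91501386],
       [  0.        ,   0.        ,   1.        ]]), 'k1': 0.008715744412729187, 'T_tool_cam': array([[ 1.36444684e-04,  9.45652035e-01,  3.25180275e-01,
         8.43239631e-02],
       [ 9.99999203e-01, -5.37192517e-04,  1.14260504e-03,
        -1.86327319e-04],
       [ 1.25519119e-03,  3.25179860e-01, -9.45651354e-01,
        -1.25296616e-01],
       [ 0.00000000e+00,  0.00000000e+00,  0.00000000e+00,
         1.00000000e+00]])}
0.5 [-1.79993992e+02  4.44133414e-04  1.64486651e+02]
```

```bash
python3 - <<'E'
import cv2
a=cv2.imread("pics/top0.png"); b=cv2.imread("pics/side0.png")
cv2.imwrite("pics/t1.png",cv2.resize(a[120:250,190:390],(800,520),interpolation=cv2.INTER_CUBIC))
E
```

```text
(no output)
```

View pics/t1.png

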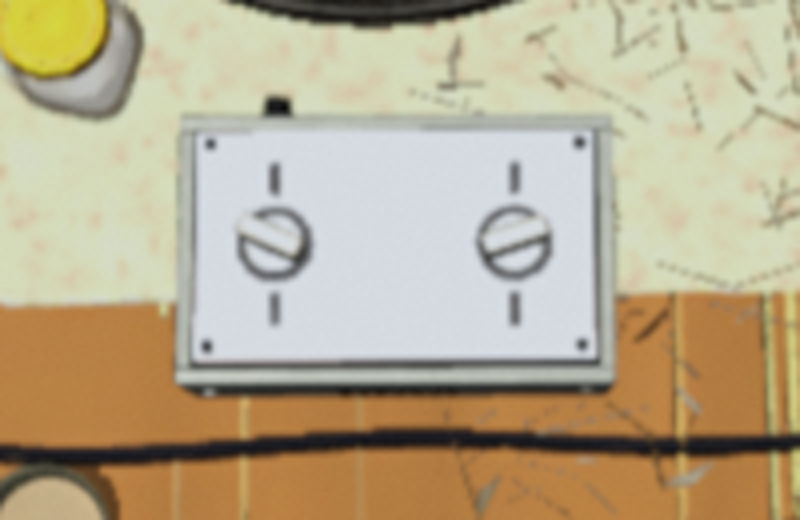

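View pics/side0.png

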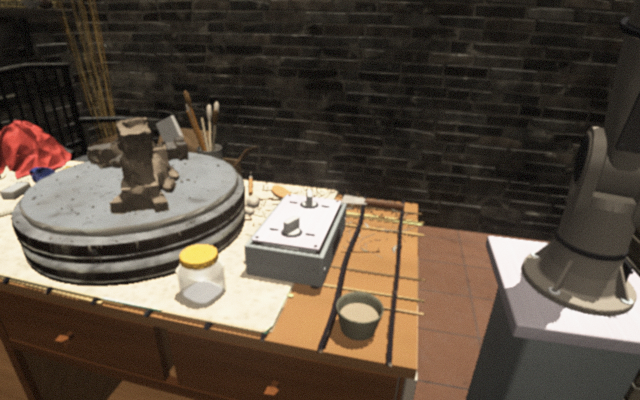

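```bash
cat > h.py <<'E'
from station import robot, fingers, vision, workorder, recognise
import cv2,numpy as np
from scipy.spatial.transform import Rotation as Ro
def cam(name):
    c=vision.calibration(name)
    if name=="wrist":
        T=np.eye(4); T[:3,:3]=Ro.from_euler("xyz",robot.current_eef_rot(),degrees=True).as_matrix(); T[:3,3]=robot.current_tool_pos()
        return c,T@c["T_tool_cam"]
    return c,np.linalg.inv(c["extrinsics"])
def topix(c,W,P):
    q=(np.linalg.inv(W)@np.r_[P,1])[:3]; s=np.array([q[0],-q[1]])/-q[2]; s=s*(1+c["k1"]*(s@s)); m=c["mtx"]
    return np.array([m[0,0]*s[0]+m[0,2],m[1,1]*s[1]+m[1,2]])
def toplane(c,W,px,z):
    m=c["mtx"]; d=np.array([(px[0]-m[0,2])/m[0,0],(px[1]-m[1,2])/m[1,1]]); s=d.copy()
    for _ in range(8): s=d/(1+c["k1"]*(s@s))
    r=W[:3,:3]@np.array([s[0],-s[1],-1]); o=W[:3,3]; return o+r*(z-o[2])/r[2]
E
python3 - <<'E'
from h import *
c,W=cam("top")
for n,p in dict(L=(275,243),R=(515,243),rLu=(275,164),rLd=(275,324),rRu=(515,164),rRd=(515,324),h1=(210,144),h2=(580,142),h3=(207,346),h4=(582,345)).items():
    print(n,toplane(c,W,np.array(p)/4+[190-.375,120-.375],0.086 if n[0] in "rh" else .09).round(4))
L=toplane(c,W,(275/4+190,243/4+120),.09);R=toplane(c,W,(515/4+190,243/4+120),.09)
C=(L+R)/2; print(C)
for p,yaw in ((L,69),(R,-69)):
  for y in (0,yaw,180,yaw+180,yaw-180):
    q=robot.inverse_kinematics([*p[:2],.11],[180,0,y]); print(y,None if q is None else np.round(q,0))
robot.move_to([C[0]-.09,C[1],.30],[180,0,0])
fingers.gripper_to(.5)
im=vision.grab_frame("wrist");cv2.imwrite("pics/w1.png",im[:,:,::-1]); c,W=cam("wrist"); print(repr(W))
for l in ["fastener_left","fastener_right"]:
        print(l,[(np.round(d["rect"]).tolist(),round(d["p"],2)) for d in recognise(l,"wrist")][:3])
print(robot.current_time_s())
E
```

```text
L [0.5635 0.1012 0.09  ]
R [ 0.5614 -0.0287  0.09  ]
rLu [0.6084 0.1018 0.086 ]
rLd [0.5198 0.1016 0.086 ]
rRu [ 0.6062 -0.0295  0.086 ]
rRd [ 0.5176 -0.028   0.086 ]
h1 [0.6202 0.1374 0.086 ]
h2 [ 0.6179 -0.0653  0.086 ]
h3 [0.5084 0.1382 0.086 ]
h4 [ 0.5056 -0.0638  0.086 ]
[0.56161114 0.03547113 0.09      ]
0 [-40.  31.  40.  95. -22.  62. -83.]
69 [-41.  31.  41.  95. -23.  62. -14.]
180 [-30.  28.  25.  95. -14.  60.  89.]
249 [-22.  27.  14.  95.  -7.  59. 153.]
-111 [-22.  27.  14.  95.  -7.  59. 153.]
0 [-34.  33.  51.  97. -29.  63. -64.]
-69 [ -41.   40.   64.   97.  -39.   68. -125.]
180 [-29.  30.  42.  97. -23.  61. 111.]
111 [-30.  31.  44.  97. -24.  62.  43.]
-249 [-30.  31.  44.  97. -24.  62.  43.]
array([[ 1.76362561e-04,  9.44755598e-01,  3.27775578e-01,
         5.55654021e-01],
       [-9.99999583e-01, -1.26946676e-04,  9.03960177e-04,
         3.53472828e-02],
       [ 8.95631457e-04, -3.27775601e-01,  9.44755182e-01,
         4.25302854e-01],
       [ 0.00000000e+00,  0.00000000e+00,  0.00000000e+00,
         1.00000000e+00]])
fastener_left [([241.0, 73.0, 47.0, 32.0], 0.9), ([556.0, 176.0, 63.0, 134.0], 0.46), ([315.0, 72.0, 247.0, 144.0], 0.42)]
fastener_right [([389.0, 77.0, 43.0, 35.0], 0.75)]
3.2667
```

View pics/w1.png

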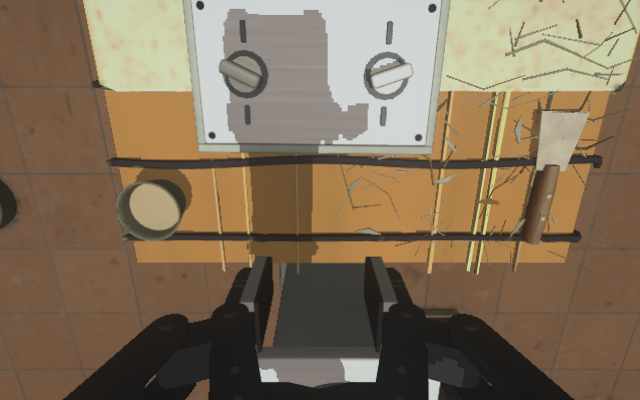

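```bash
python3 - <<'E'
from h import *
c,W=cam("wrist")
for n,p in dict(L=(245,75),R=(388,77),h1=(200,5),h2=(432,8),h3=(212,135),h4=(418,138)).items():
    print(n,toplane(c,W,p,.086 if n[0]=='h' else .088).round(4))
a=cv2.imread("pics/w1.png")[0:150,190:450]
cv2.imwrite("pics/w1c.png",cv2.resize(a,(780,450),interpolation=cv2.INTER_CUBIC))
E
```

```text
L [0.5611 0.1022 0.088 ]
R [ 0.5594 -0.0293  0.088 ]
h1 [0.618  0.1376 0.086 ]
h2 [ 0.6157 -0.0641  0.086 ]
h3 [0.5061 0.1387 0.086 ]
h4 [ 0.5032 -0.0628  0.086 ]
```

View pics/w1c.png

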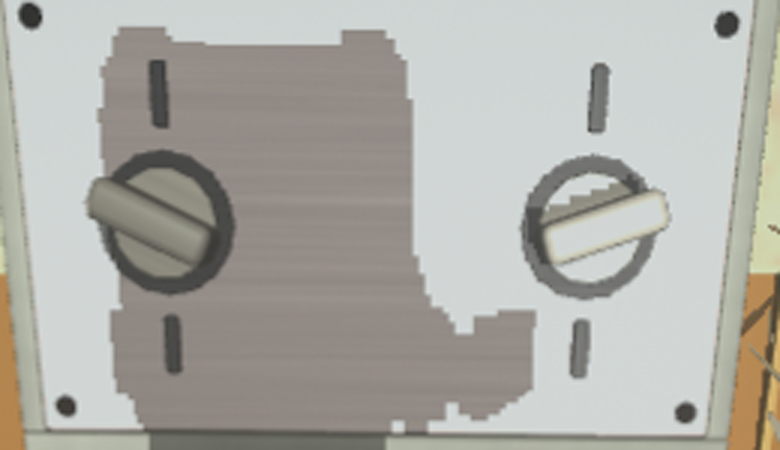

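```bash
cat >> h.py <<'E'
YAW=-.65; C=np.array([.5615,.037]); u=np.array([-np.sin(np.radians(YAW)),np.cos(np.radians(YAW))])
PL,PR=C+.065*u,C-.065*u
def turn(P,a):
    robot.move_to([*P,.19],[180,0,a+YAW])
    robot.line_to([*P,.111],velocity=.12,f_stop=6) and print("touch",robot.current_tool_pos())
    fingers.gripper_to(0,force=20)
    print("gap",robot.current_finger_gap(),"F",np.round(robot.current_contact_force(),1),np.round(robot.current_torque(),2))
    n=5
    for k in range(1,n+1): robot.line_to([*P,.111],[180,0,a*(1-k/n)+YAW])
    robot.pause(.2)
    print("F",np.round(robot.current_contact_force(),1),np.round(robot.current_torque(),2),robot.current_eef_rot(),robot.current_tool_pos())
    fingers.gripper_to(.5)
    robot.line_to([*P,.19])
    print("t",robot.current_time_s())
E
python3 - <<'E'
from h import *
c,W=cam("wrist")
A=[]
for a,b in (((97,193),(203,250)),((549,247),(663,208))):
    p,q=[toplane(c,W,np.array(v)/3+[190,0],.115) for v in (a,b)]
    d=p-q; g=np.degrees(np.arctan2(d[1],d[0]))-YAW; g=(g+90)%180-90
    A.append(g); print(p,q,np.linalg.norm(d),g)
turn(PL,A[0])
E
```

```text
[0.568988   0.11520775 0.115     ] [0.55401646 0.08654802 0.115     ] 0.03233461659690005 63.06790853406295
[ 0.55483839 -0.01163778  0.115     ] [ 0.56511864 -0.04302679  0.115     ] 0.03302959340684766 -71.21580146183584
gap 0.13245237768720416 F [-1.4  1.2  3.4] [0.2  0.26 0.04]
F [-2.5  4.3  3.3] [ 0.92  0.48 -0.01] [-1.79917578e+02  3.15247347e-02 -3.37969659e-01] [0.56202741 0.10290949 0.11095194]
t 8.5833
```

```bash
python3 - <<'E'
from h import *
turn(PR,-71.2)
robot.move_to([C[0]-.07,C[1],.25],[180,0,YAW]); fingers.gripper_to(0)
im=vision.grab_frame("wrist");cv2.imwrite("pics/w2.png",cv2.resize(im[:200,120:520,::-1],(800,400),interpolation=cv2.INTER_CUBIC))
print(robot.current_contact_force(),robot.current_time_s())
E
```

```text
gap 0.13193787193921971 F [ 0.6 -0.6  3.2] [0.07 0.   0.  ]
F [6.  2.3 3.5] [ 0.5  -1.16  0.01] [-1.79964875e+02 -1.55142227e-01 -7.35027097e-01] [ 0.56217545 -0.02701027  0.11129824]
t 13.8833
[-0.29461811 -0.34526528 -0.35023943] 14.9417
```

View pics/w2.png

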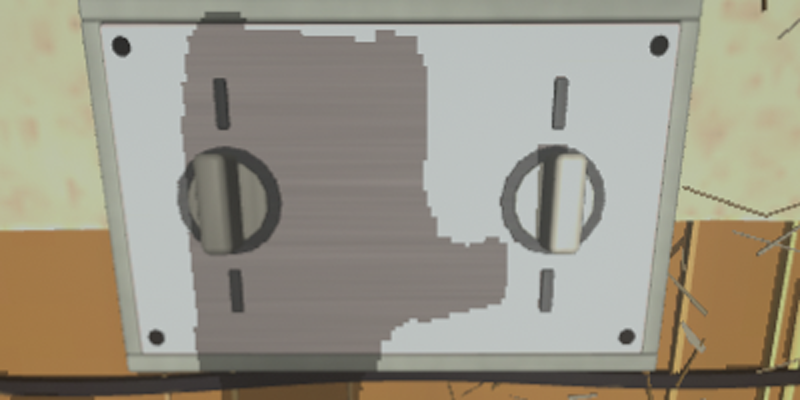

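```bash
python3 - <<'E'
from h import *
f=lambda: robot.current_contact_force()[2]
robot.move_to([*C,.14],[180,0,YAW]); robot.pause(.3); b=f()
robot.line_to([*C,.107],velocity=.08,f_stop=5); print("base",b,f()-b)
z=.107
robot.line_to([*C,z:=.100],velocity=.02,f_stop=12); robot.pause(.2); print(robot.current_tool_pos()[2],f()-b)
z=robot.current_tool_pos()[2]
while z>.090:
    z-=.0006; robot.line_to([*C,z],velocity=.01); robot.pause(.15); g=f()-b
    print(round(z,4),robot.current_tool_pos()[2].round(4),round(g,2))
    if g>14.5: break
print(robot.current_time_s())
E
```

```text
base -0.38157674540537917 0.6724021343267532
0.10053305666220283 4.39223895346299
0.0999 0.1003 4.79
0.0993 0.0995 4.33
0.0987 0.0988 4.38
0.0981 0.0982 5.75
0.0975 0.0976 5.4
0.0969 0.0971 4.52
0.0963 0.0965 6.28
0.0957 0.096 6.54
0.0951 0.0954 6.75
0.0945 0.0948 6.95
0.0939 0.0943 7.46
0.0933 0.0939 7.67
0.0927 0.0936 9.65
0.0921 0.0933 11.25
0.0915 0.093 12.18
0.0909 0.0927 14.31
0.0903 0.0924 17.45
23.8917
```

```bash
python3 - <<'E'
from h import *
robot.line_to([*C,.0906],velocity=.01); F=[]
for _ in range(8): robot.pause(.1); F.append(robot.current_contact_force()[2]+.38)
print(np.round(F,1),np.mean(F),robot.current_tool_pos())
im=vision.grab_frame("side"); cv2.imwrite("pics/s2.png",cv2.resize(im[170:300,230:370,::-1],(700,560) if 0 else (600,557),interpolation=cv2.INTER_CUBIC))
E
```

```text
[16.4 15.2 15.7 16.6 15.7 15.4 15.7 16.5] 15.890197516219313 [0.56163574 0.03693994 0.09253414]
```

View pics/s2.png

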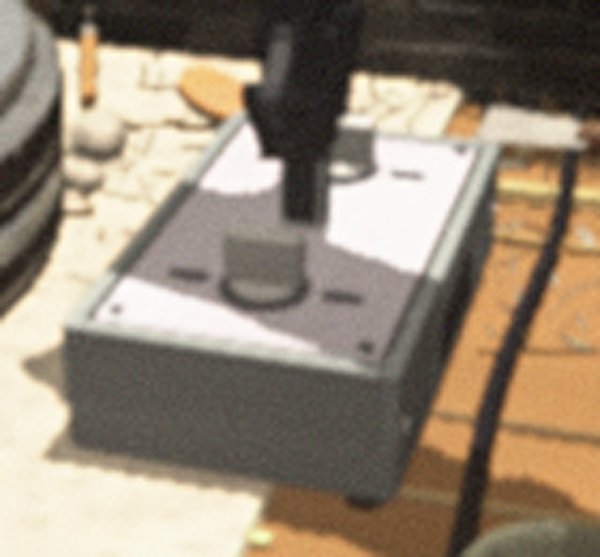

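The side view shows the cover level with the rim, both bars in line with their ribs, and the closed fingers pressing mid-plate at about 16 N (0.4 mm past flush).

```bash
python3 -c "
from h import *
print(workorder.close_job(),robot.current_time_s())"
```

```text
the job is handed in; nothing more can be done
the job is handed in; nothing more can be done
```

The job is handed in: both fasteners were turned in line with their ribs first, then the cover was pressed flush, and the arm is still holding it there with about 16 N; the highest reading while pressing was about 17 N, and the scraper, rib, cup and jar were never approached.

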